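# Lift the clipper-blade block out of the interlocking supply row

## Robot

A 6-joint arm with a two-finger parallel gripper is mounted at the origin on the work surface. World frame = base frame: x ahead of the robot, y to its left, z up, the work surface at z = 0. Lengths are in m, angles in rad, forces in N, time in s.
With the tool pointing down it reaches from about 0.375 to 0.925 m from the base axis. Payload 5.7 kg.
Tool frame: the origin (TCP) lies on the centre line of the jaws, within the pads' length; the fingertips stand 17 mm ahead of it and the grasp point (between the pads) lies 2 mm behind it; z points along the fingers, y is the line along which they close (so a half turn about z gives the same grasp; the last joint's range is limited). The gripper opens to 85 mm and grips with 20 to 120 N. Pads are 22 mm wide; open, the fingers measure 114 mm over their backs; the gripper's body (76 mm by 85 mm) begins 54 mm behind the grasp point. The pads swing forward as they close: fully open they stand 13 mm farther back than shut.
Start: joints at [1.049, 0.359, 1.51, -0, 1.272, -0.115], TCP at [0.237, 0.551, 0.224] pointing down, gripper open.
Joint ranges: [-2.97, 2.97], [-1.01, 2.36], [0.21, 2.38], [-0.96, 4.11], [0.2, 2.71], [-2.98, 2.98]. Speed limits (rad/s): [2.39, 2.39, 3.14, 3.14, 3.14, 3.14].

## Interface

Orientations are given as a 3x3 rotation matrix whose columns are the frame's x, y, z axes.
In Python, from cell import bot gives the robot as it stands.
- The arm moves only by the tool jog_arm, never from a script. Its argument "targets" is a list of rows, each a list of 7 numbers: the shift along the tool's x, y, z in mm, then the turn, a rotation vector about the tool's x, y, z in rad, then the finger opening in mm, from 0 to 85.4. In form: [[tx, ty, tz, wx, wy, wz, gripper], ...]. A call has 1 to 12 rows; each row is the pose to reach, as a shift and turn from the pose commanded when the call began, along the tool's axes at that moment; what a row does not reach only later rows make up. A row lasts 1/10 s, in which the tool goes at most 50 mm and 8.59 degrees, less where a joint would pass 70% of its speed; a pose out of reach is approached as far as the arm can. A call with a gripper value outside its range is refused whole. The fingers move at their own pace and stop on an object; "grip_force" is the grip in N (left out, the last holds). Time passes only in rows, so rows that repeat a pose let the fingers close. It gives the time, the measured TCP pose, the force, the opening and the grip force at its end, in the units of the state.
- bot.get_state(): the state, without advancing time (a new reading comes with each control period).
- bot.get_image(name): name is "scene" or "top" or "wrist"; returns (picture, depth): 480x640x3 uint8, red, green, blue; 480x640 float32, m along the optical axis (not along the pixel's ray), 0 where there is no reading.
- bot.camera_model(name): a dict with "camera_matrix" (3x3 intrinsics, pixels), "dist_coeffs" ([k1, k2, p1, p2, k3] as OpenCV has them; the pictures are not rectified), "camera_from_world" (4x4, takes a point from world to camera coordinates). Camera axes: x right, y down, z forward; pixel columns grow to the right and rows downward; lengths in m; the calibration is good to about 2 mm. A picture is of the moment at which its call begins: read the wrist's pose just before it. camera_model takes no time and is no camera call; for the wrist camera it gives the pose at the moment of the call.
- bot.close_job(): hands the job in; it is judged then, once.
Trained networks look in the newest picture that a camera, given by its name, has taken for a name from the list of things; names that differ only in an ending like _2 or _b are one class to them, and where a whole thing is asked for, a point or a joint stands for the part that bears it (a point fixed in the world has none). Each returns a list of dicts, best first, with "conf" (0 to 1); they miss things now and then, are a little off and sometimes report something else, mostly with a low value. They report only what shows in the picture. A call takes as long as a camera call.
- bot.masks_of(camera, label): "region" (480x640 bool, what is visible of it) and "xy" ([column, row] in pixels, amid what is visible of it).
The state is a dict: "clock": time; "joint_positions": joint angles; "qvel": joint speeds; "tau": joint torques, N m; "position": TCP position; "ee_rot": TCP orientation; "force": force on the tool from outside, world axes, zero at the start; "wrist_torque": the same for the moment, N m; "opening": finger opening in m; "finger_force": force on a finger pad.
Only numpy, scipy, OpenCV 4.12 (cv2) and the standard library are available. Lean on these libraries where they do the work, as an engineer would, in place of code of your own. Each camera call takes 0.05 s, during which the arm holds its last target. There are 200 camera calls.

## Task

The clipper blades are needed at the exam table: lift the block that carries the two toothed steel blades straight up by its grip tab out of the interlocking row, and set it down gently, upright and flat on the floor of the shallow metal tray. Leave the two other blocks seated in the row.

Things in the scene. Friction and masses are not known exactly. Their poses are not given: they have to be found in the camera images.
- blade_grip (a point): Centre (half-way up) of the upright grip tab on top of the blade block, the block to move. Tab 12 mm thick (x), 30 mm wide (y), 50 mm tall; this point lies 65 mm above the block's underside. x: through the tab's thickness, the way to pinch it; y: along the row; z up. Two toothed dark steel blades stand on the block 28 mm to the +y and -y of the tab, 25 mm tall; nothing stands before its broad faces.
- blade_block: The blade block: white plastic, 64 (x) x 70 (y) x 40 mm tall without tab, loose, about 0.25 kg. Origin: centre of its underside. A full-height T-shaped key sticks out 16 mm from its +y face, a T-shaped slot is cut in its -y face. Keys sit in the neighbours' slots with about 2 mm play, so it comes out only straight up, by over 40 mm. Same axes as its tab.
- vial_grip (a point): Centre (half-way up) of the grip tab of the vial block, with four small round amber vials at the corners of its top. Body, tab and axes as the blade block; loose, about 0.45 kg, stays in the row. The three blocks stand in any order, 72 mm apart.
- pot_grip (a point): Centre (half-way up) of the grip tab of the pot block, with two small round dark grey pots in a pair on the +y side of the tab. Body, tab and axes as the blade block; loose, about 0.45 kg, stays in the row. Rack: fixed, grey, 286 (y) x 84 mm, floor 6 mm above the table; row's tops 96 mm above the table.
- tray_in (a point): Centre of the inner floor (4 mm above the table) of the shallow open metal tray: outside 170 mm (x) by 190 mm (y), walls 4 mm thick, rim 18 mm above the table. Fixed; x and y along its sides, z up. It stands beside the rack, on either side of it.

How it is judged:
By the outcome, as a careful person would: the job done as asked, in the order asked, and still so for the second after the job is handed in, with the robot touching nothing.
It also fails if it takes over 43 s, if anything falls off the work surface, if the arm or the gripper's body presses on something with over 40 N, if the wrist force passes 120 N, or if a joint passes its speed limit or range.

## Working session

There is one attempt and no reset: what is moved stays moved. The work goes in short steps, Python scripts to look and compute and a tool call to move; the robot and the scene stay as the last step left them, time stands still between calls to the robot, and variables do not carry over. Pictures are saved under pics/ and viewed, at most 10 in all, crops included, and the job is handed in when it is done.

Besides the shell and the picture viewer there is one more tool, called by a JSON object that holds its "method" and its "body", one argument or row to a line. jog_arm: Moves the arm, as the interface text tells. Its arguments: {"type":"object","properties":{"targets":{"type":"array","items":{"type":"array","items":{"type":"number"}}},"grip_force":{"type":"number"}},"required":["targets"]}

```bash
mkdir -p pics; cat > h.py <<'E'
import numpy as np, cv2
from cell import bot
def pts(cam, mask=None, img=None):
    m=bot.camera_model(cam); rgb,d=img if img else bot.get_image(cam)
    K=np.array(m["camera_matrix"]);D=np.array(m["dist_coeffs"]);T=np.array(m["camera_from_world"])
    ok=d>0
    if mask is not None: ok&=mask
    v,u=np.nonzero(ok)
    p=cv2.undistortPoints(np.stack([u,v],1).astype(np.float64)[:,None],K,D)[:,0]
    z=d[v,u]; P=np.c_[p*z[:,None],z]
    W=(P-T[:3,3])@T[:3,:3]
    return W,u,v
E
python3 - <<'E'
from h import *
for c in ["top","scene"]:
    im=bot.get_image(c); cv2.imwrite(f"pics/{c}0.png",im[0][:,:,::-1])
    for l in ["blade_grip","blade_block","vial_grip","pot_grip","tray_in"]:
        for r in bot.masks_of(c,l)[:3]:
            W,_,_=pts(c,r["region"],im)
            print(c,l,round(r["conf"],2),np.round(r["xy"]),len(W),np.round(np.median(W,0),3) if len(W) else "", np.round(np.percentile(W,98,axis=0),3) if len(W) else "")
print(bot.get_state())
E
```

```text
top blade_grip 0.91 [172. 258.] 1515 [0.497 0.217 0.048] [0.538 0.263 0.098]
top blade_block 0.76 [174. 256.] 1479 [0.497 0.217 0.048] [0.536 0.263 0.098]
top vial_grip 0.58 [137. 270.] 1539 [0.473 0.286 0.048] [0.514 0.332 0.098]
top pot_grip 0.97 [211. 247.] 1425 [0.519 0.149 0.048] [0.562 0.185 0.098]
top tray_in 0.96 [432. 262.] 8698 [ 0.501 -0.27   0.005] [ 0.583 -0.177  0.02 ]
scene blade_grip 0.81 [474. 294.] 2197 [0.516 0.224 0.047] [0.544 0.26  0.097]
scene blade_block 0.83 [474. 297.] 2138 [0.517 0.224 0.047] [0.544 0.26  0.096]
scene vial_grip 0.63 [518. 302.] 2314 [0.498 0.292 0.047] [0.52  0.331 0.097]
scene pot_grip 0.87 [433. 291.] 1989 [0.542 0.156 0.047] [0.567 0.19  0.097]
scene tray_in 0.87 [249. 223.] 5022 [ 0.504 -0.267  0.005] [ 0.589 -0.173  0.019]
{'clock': 0.6, 'joint_positions': array([ 1.04886179e+00,  3.58783042e-01,  1.51038464e+00, -2.36868810e-05,
        1.27247741e+00, -1.15100251e-01]), 'qvel': array([-0.00011146,  0.00172912,  0.00048176,  0.00071455, -0.00012289,
        0.00018283]), 'tau': array([ 1.16377443e-03, -5.27295041e+01, -2.78922433e+01, -2.28329509e-05,
        2.01595620e-03, -4.04834694e-06]), 'position': array([0.23743061, 0.55100834, 0.22438274]), 'ee_rot': array([[-9.18380863e-01,  3.95697599e-01, -6.51836813e-06],
       [ 3.95697599e-01,  9.18380862e-01, -5.67459831e-05],
       [-1.64679047e-05, -5.46937276e-05, -9.99999998e-01]]), 'force': array([-0.8889979 ,  0.21736382, -0.64406228]), 'wrist_torque': array([ 0.035877  , -0.01568807, -0.06303019]), 'finger_force': 0.0, 'opening': 0.08544048551042326}
```

View pics/top0.png

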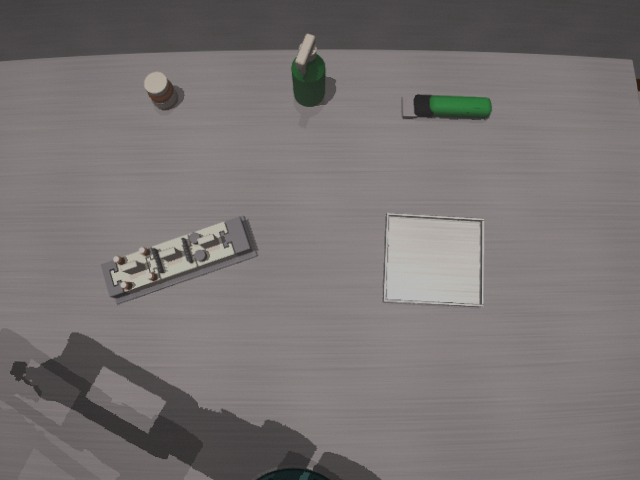

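View pics/scene0.png

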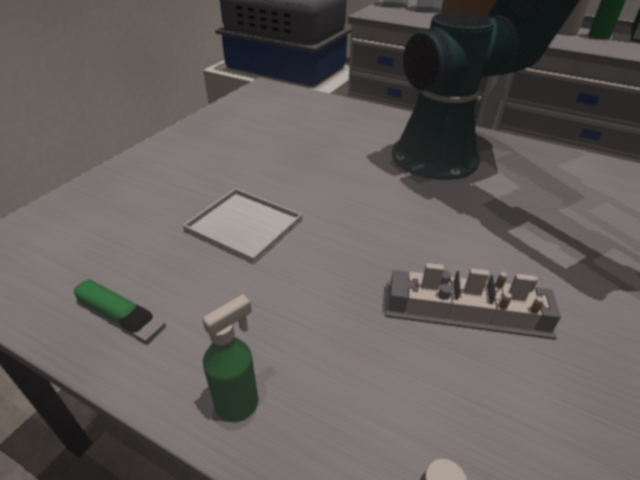

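The views show the row on the left (top image): vial block at about (137,270), blade block in the middle at (172,257) with dark blades at (156,261) and (186,250), and pot block at (211,247). The tray is at (434,260). Next I'll measure the tab axis and the tray.

```bash
cat > m.py <<'E'
from h import *
for c in ["top","scene"]:
    im=bot.get_image(c); C={}
    for l in ["blade_grip","vial_grip","pot_grip","tray_in"]:
        r=bot.masks_of(c,l)
        if not r: continue
        W,_,_=pts(c,r[0]["region"],im)
        if l=="tray_in":
            rc=cv2.minAreaRect((W[:,:2]*1000).astype(np.float32)); print(c,l,rc); 
            continue
        P=W[W[:,2]>0.088]; rc=cv2.minAreaRect((P[:,:2]*1000).astype(np.float32))
        C[l]=P.mean(0); print(c,l,len(P),P.mean(0).round(4),np.round(rc[0],1),np.round(rc[1],1),round(rc[2],1))
    d=C["vial_grip"]-C["pot_grip"]; print(c,"row yaw deg of y axis",np.degrees(np.arctan2(d[1],d[0])),np.linalg.norm(d[:2]))
    W,u,v=pts(c,None,im); s=(W[:,2]>.03)&(W[:,2]<.06)&(W[:,0]>.4)&(W[:,0]<.6)&(W[:,1]>.05)&(W[:,1]<.4)
    print("rowbody",cv2.minAreaRect((W[s][:,:2]*1000).astype(np.float32)))
E
python3 m.py
```

```text
top blade_grip 130 [0.503  0.2168 0.0956] [503.6 217.5] [13.  29.8] 18.5
top vial_grip 133 [0.4805 0.2848 0.0958] [481.1 285.7] [12.7 30.8] 18.3
top pot_grip 129 [0.5268 0.1496 0.0959] [527.5 149.6] [12.7 30.7] 17.1
top tray_in ((500.6125793457031, -271.2166442871094), (195.57061767578125, 172.0784912109375), 86.5867691040039)
top row yaw deg of y axis 108.895143183407 0.1428448684200327
rowbody ((503.6141052246094, 217.96246337890625), (66.78407287597656, 277.4380187988281), 18.941669464111328)
scene blade_grip 157 [0.5067 0.2189 0.0945] [504.3 218.4] [14.1 30.1] 17.8
scene vial_grip 173 [0.4829 0.2871 0.0944] [481.2 287.1] [15.1 30.7] 20.9
scene pot_grip 150 [0.5305 0.1501 0.0945] [528.1 149.7] [13.8 29. ] 20.5
scene tray_in ((490.54168701171875, -278.3904113769531), (213.07687377929688, 194.10818481445312), 86.75627899169922)
scene row yaw deg of y axis 109.1624829986519 0.14498957703759519
rowbody ((503.9593200683594, 218.93679809570312), (68.67886352539062, 276.5196533203125), 19.2558650970459)
```

{"method": "jog_arm", "body": {
  "targets": [
    [-377, -200, 40, 0, 0, 0.832, 85],
    [-377, -200, 40, 0, 0, 0.832, 85],
    [-377, -200, 40, 0, 0, 0.832, 85],
    [-377, -200, 40, 0, 0, 0.832, 85],
    [-377, -200, 40, 0, 0, 0.832, 85],
    [-377, -200, 40, 0, 0, 0.832, 85],
    [-377, -200, 40, 0, 0, 0.832, 85],
    [-377, -200, 40, 0, 0, 0.832, 85],
    [-377, -200, 40, 0, 0, 0.832, 85],
    [-377, -200, 40, 0, 0, 0.832, 85],
    [-377, -200, 40, 0, 0, 0.832, 85],
    [-377, -200, 40, 0, 0, 0.832, 85]
  ]
}}

```text
clock: 2.3
position: [0.5037, 0.2189, 0.1844]
ee_rot: [[-0.327, 0.945, -0.001], [0.945, 0.327, 0.0], [0.0, -0.0, -1.0]]
force: [-0.1, -0.2, -0.3]
opening: 0.0852
finger_force: 0.0
```

```bash
cat > w.py <<'E'
from h import *
s=bot.get_state(); R=np.array(s["ee_rot"]);p=np.array(s["position"]); print(s["clock"],p.round(4),R.round(4).tolist(), s["qvel"].round(3))
im=bot.get_image("wrist"); cv2.imwrite("pics/w1.png",im[0][:,:,::-1])
for l in ["blade_grip","vial_grip","pot_grip"]:
    for r in bot.masks_of("wrist",l)[:2]:
        W,_,_=pts("wrist",r["region"],im); P=W[(W[:,2]>.088)&(W[:,2]<.105)]
        if len(P)<20: print(l,r["conf"],"few");continue
        rc=cv2.minAreaRect((P[:,:2]*1000).astype(np.float32))
        print(l,round(r["conf"],2),np.round(r["xy"]),P.mean(0).round(4),rc,"tool mm",((P.mean(0)-p)@R*1000).round(1))
E
python3 w.py
```

```text
2.3 [0.5037 0.2189 0.1844] [[-0.3265, 0.9452, -0.0006], [0.9452, 0.3265, 0.0003], [0.0004, -0.0005, -1.0]] [ 0.014 -0.004  0.002 -0.002 -0.003 -0.001]
blade_grip 0.75 [319. 213.] [0.5036 0.22   0.0963] ((503.9095458984375, 219.20864868164062), (11.461380958557129, 29.57468032836914), 19.084768295288086) tool mm [ 1.1  0.2 88.2]
vial_grip 0.7 [318. 120.] [0.4799 0.2872 0.0965] ((479.9277038574219, 287.1451416015625), (11.314188957214355, 29.51336097717285), 19.29366683959961) tool mm [72.3 -0.2 88. ]
```

View pics/w1.png

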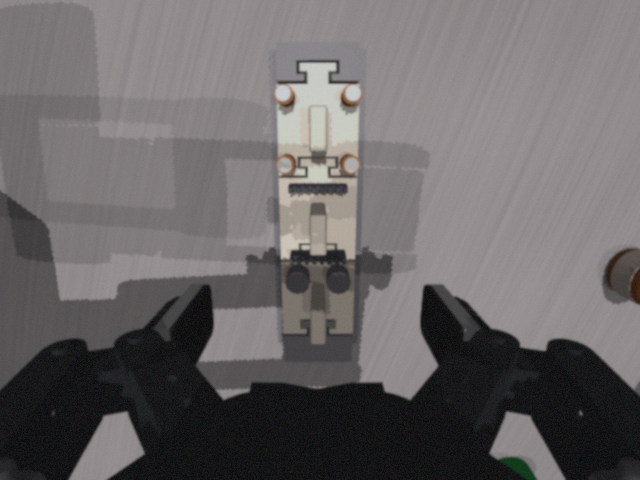

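The wrist view shows the blade block's tab at (318,228), between toothed blades at (318,188) and (318,255), square to the jaws. I'll descend and grip.

{"method": "jog_arm", "body": {
  "targets": [
    [1, 0, 40, 0, 0, 0, 85],
    [1, 0, 75, 0, 0, 0, 85],
    [1, 0, 100, 0, 0, 0, 60],
    [1, 0, 111, 0, 0, 0, 60],
    [1, 0, 111, 0, 0, 0, 60],
    [1, 0, 111, 0, 0, 0, 5],
    [1, 0, 111, 0, 0, 0, 5],
    [1, 0, 111, 0, 0, 0, 5],
    [1, 0, 111, 0, 0, 0, 5],
    [1, 0, 111, 0, 0, 0, 5],
    [1, 0, 111, 0, 0, 0, 5],
    [1, 0, 111, 0, 0, 0, 5]
  ],
  "grip_force": 50
}}

```text
clock: 3.7
position: [0.5046, 0.2192, 0.0746]
ee_rot: [[-0.326, 0.945, 0.001], [0.945, 0.326, 0.0], [-0.0, 0.001, -1.0]]
force: [-2.7, -0.3, 6.8]
opening: 0.0107
finger_force: 49.9
```

{"method": "jog_arm", "body": {
  "targets": [
    [0, 0, -3, 0, 0, 0, 5],
    [0, 0, -7, 0, 0, 0, 5],
    [0, 0, -12, 0, 0, 0, 5],
    [0, 0, -18, 0, 0, 0, 5],
    [0, 0, -24, 0, 0, 0, 5],
    [0, 0, -30, 0, 0, 0, 5]
  ]
}}

```text
clock: 4.3
position: [0.5042, 0.2191, 0.104]
ee_rot: [[-0.326, 0.945, 0.0], [0.945, 0.326, -0.0], [-0.0, 0.0, -1.0]]
force: [0.5, 0.6, -2.2]
opening: 0.0105
finger_force: 48.8
```

```bash
python3 - <<'E'
from h import *
for c in ["top","scene"]:
    im=bot.get_image(c)
    if c=="scene": cv2.imwrite("pics/s2.png",cv2.resize(im[0][200:360,360:600,::-1],None,fx=3,fy=3))
    for l in ["vial_grip","pot_grip","blade_grip"]:
        for r in bot.masks_of(c,l)[:1]:
            W,_,_=pts(c,r["region"],im); print(c,l,round(r["conf"],2),np.percentile(W[:,2],[2,50,98]).round(3))
E
```

```text
top vial_grip 0.68 [0.01  0.047 0.147]
top pot_grip 0.89 [0.011 0.047 0.098]
top blade_grip 0.89 [0.04  0.076 0.126]
scene vial_grip 0.83 [0.009 0.047 0.097]
scene pot_grip 0.98 [0.008 0.047 0.097]
scene blade_grip 0.68 [0.035 0.075 0.114]
```

View pics/s2.png

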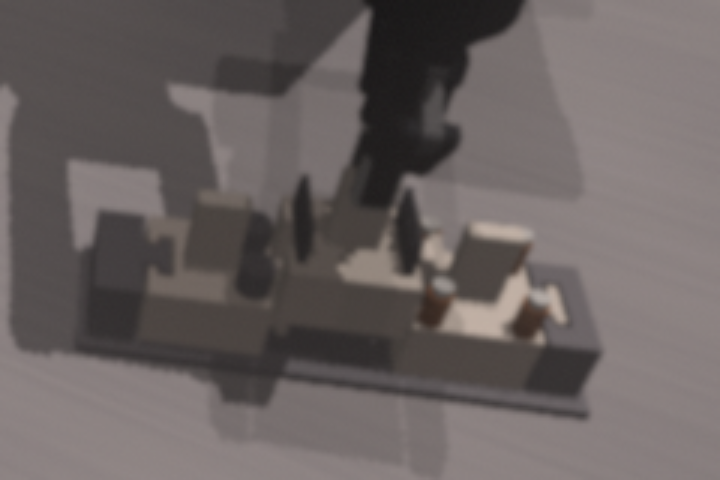

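The view shows the blade block rising straight, with the vial and pot blocks still seated (their tops remain at 0.047/0.097). I'll keep lifting.

{"method": "jog_arm", "body": {
  "targets": [
    [0, 0, -8, 0, 0, 0, 5],
    [0, 0, -18, 0, 0, 0, 5],
    [0, 0, -32, 0, 0, 0, 5],
    [0, 0, -48, 0, 0, 0, 5],
    [0, 0, -66, 0, 0, 0, 5],
    [0, 0, -84, 0, 0, 0, 5],
    [0, 0, -98, 0, 0, 0, 5],
    [0, 0, -105, 0, 0, 0, 5],
    [0, 0, -105, 0, 0, 0, 5]
  ]
}}

```text
clock: 5.6
position: [0.505, 0.2194, 0.21]
ee_rot: [[-0.326, 0.945, 0.003], [0.945, 0.326, 0.001], [-0.0, 0.003, -1.0]]
force: [-0.3, 0.6, -2.1]
opening: 0.0109
finger_force: 48.9
```

{"method": "jog_arm", "body": {
  "targets": [
    [-10, -3.5, 0, 0, 0, 0.008, 5],
    [-32, -11, 0, 0, 0, 0.026, 5],
    [-68, -24, 0, 0, 0, 0.056, 5],
    [-108, -38, 0, 0, 0, 0.09, 5],
    [-150, -53, 0, 0, 0, 0.125, 5],
    [-192, -67, 0, 0, 0, 0.16, 5],
    [-234, -82, 0, 0, 0, 0.195, 5],
    [-276, -97, 0, 0, 0, 0.23, 5],
    [-318, -112, 0, 0, 0, 0.266, 5],
    [-358, -126, 0, 0, 0, 0.3, 5],
    [-390, -137, 0, 0, 0, 0.33, 5],
    [-410, -144, 0, 0, 0, 0.345, 5]
  ]
}}

```text
clock: 6.8
position: [0.5004, -0.2186, 0.2074]
ee_rot: [[0.017, 1.0, -0.002], [1.0, -0.017, -0.0], [-0.0, -0.002, -1.0]]
force: [-0.5, 0.4, -2.4]
opening: 0.0104
finger_force: 48.9
```

```bash
python3 - <<'E'
from h import *
s=bot.get_state(); R=np.array(s["ee_rot"]);p=np.array(s["position"]); print(s["clock"],p.round(4),s["opening"],np.degrees(np.arctan2(R[1,1],R[0,1])))
c="scene"; im=bot.get_image(c); cv2.imwrite("pics/s3.png",im[0][:,:,::-1])
print("force",s["force"])
t=np.array([0.5006,-0.277,p[2]]); print("to tray, tool mm",((t-p)@R*1000).round(1))
for c in ["scene","top"]:
  if c=="top": im=bot.get_image(c)
  for l in ["vial_grip","pot_grip","blade_grip"]:
    for r in bot.masks_of(c,l)[:1]:
        W,_,_=pts(c,r["region"],im); print(c,l,round(r["conf"],2),np.percentile(W[:,2],[2,50,98]).round(3))
E
```

```text
6.8 [ 0.5004 -0.2186  0.2074] 0.01037359136784663 -0.946040722834685
force [-0.5295971   0.37343359 -2.37189274]
to tray, tool mm [-58.4   1.2   0. ]
scene vial_grip 0.56 [0.007 0.047 0.096]
scene pot_grip 0.84 [0.007 0.047 0.096]
scene blade_grip 0.65 [0.002 0.178 0.219]
top vial_grip 0.94 [0.015 0.047 0.098]
top pot_grip 0.97 [0.015 0.047 0.098]
top blade_grip 0.61 [0.146 0.179 0.272]
```

View pics/s3.png

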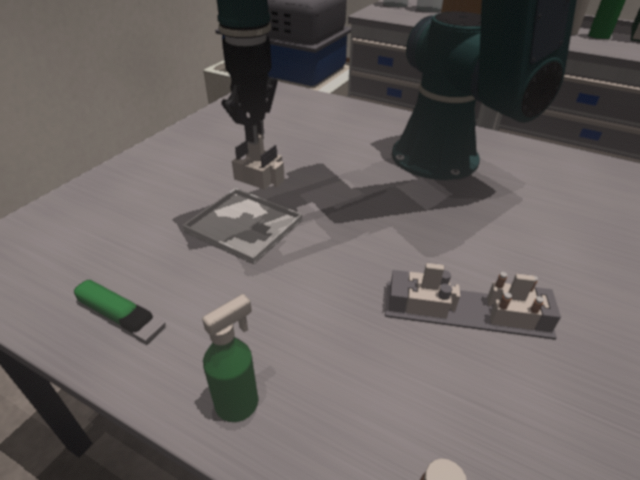

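Block held level above the tray side at (260,165); the other two still stand in the rack at (433,290) and (517,300). Next I'll centre it over the tray and descend.

{"method": "jog_arm", "body": {
  "targets": [
    [-15, 0, 0, 0, 0, 0.01, 5],
    [-35, 0, 0, 0, 0, 0.025, 5],
    [-51, 1, 0, 0, 0, 0.035, 5],
    [-58, 1, 8, 0, 0, 0.042, 5],
    [-58, 1, 25, 0, 0, 0.042, 5],
    [-58, 1, 45, 0, 0, 0.042, 5],
    [-58, 1, 67, 0, 0, 0.042, 5],
    [-58, 1, 87, 0, 0, 0.042, 5],
    [-58, 1, 103, 0, 0, 0.042, 5],
    [-58, 1, 115, 0, 0, 0.042, 5],
    [-58, 1, 122, 0, 0, 0.042, 5],
    [-58, 1, 122, 0, 0, 0.042, 5]
  ]
}}

```text
clock: 8.4
position: [0.5014, -0.2731, 0.0855]
ee_rot: [[0.055, 0.998, -0.002], [0.998, -0.055, 0.001], [0.001, -0.002, -1.0]]
force: [0.2, -0.2, -0.8]
opening: 0.0109
finger_force: 48.9
```

```bash
python3 - <<'E'
from h import *
s=bot.get_state(); print(s["clock"],s["position"].round(4),s["force"].round(2))
im=bot.get_image("top"); cv2.imwrite("pics/t4.png",cv2.resize(im[0][180:340,340:530,::-1],None,fx=3,fy=3))
W,u,v=pts("top",None,im)
for r in bot.masks_of("top","blade_grip")[:1]:
    P,_,_=pts("top",r["region"],im); print(r["conf"],np.percentile(P[:,2],[2,30,50,70,98]).round(4))
E
```

```text
8.4 [ 0.5014 -0.2731  0.0855] [ 0.16 -0.19 -0.81]
0.77 [0.0053 0.0493 0.057  0.0584 0.0839]
```

View pics/t4.png

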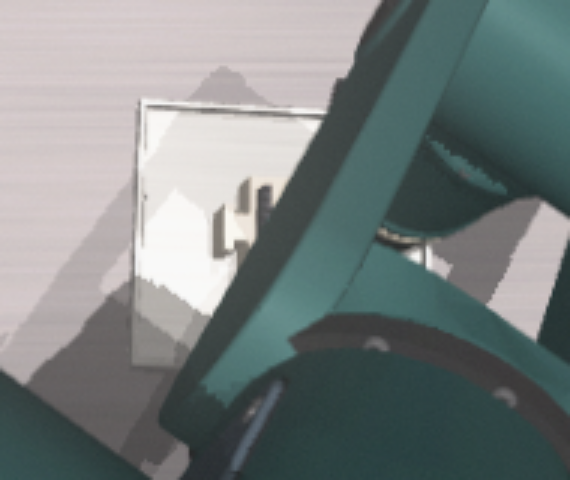

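The crop shows the block's key (220,230) well inside the tray walls (left wall at 140). The block is about 13 mm above the floor, so I'll go down slowly.

{"method": "jog_arm", "body": {
  "targets": [
    [0, 0, 4, 0, 0, 0, 5],
    [0, 0, 7, 0, 0, 0, 5],
    [0, 0, 9, 0, 0, 0, 5],
    [0, 0, 10, 0, 0, 0, 5],
    [0, 0, 11, 0, 0, 0, 5],
    [0, 0, 11, 0, 0, 0, 5]
  ]
}}

```text
clock: 9.1
position: [0.5018, -0.2734, 0.0753]
ee_rot: [[0.055, 0.998, -0.0], [0.998, -0.055, -0.0], [-0.0, -0.0, -1.0]]
force: [-0.3, 0.8, -1.5]
opening: 0.0106
finger_force: 48.9
```

{"method": "jog_arm", "body": {
  "targets": [
    [0, 0, 0.5, 0, 0, 0, 5],
    [0, 0, 1, 0, 0, 0, 5],
    [0, 0, 1, 0, 0, 0, 5]
  ]
}}

```text
clock: 9.4
position: [0.5019, -0.2735, 0.0744]
ee_rot: [[0.055, 0.998, -0.0], [0.998, -0.055, -0.0], [-0.0, -0.0, -1.0]]
force: [0.6, -0.1, -1.5]
opening: 0.0109
finger_force: 48.9
```

{"method": "jog_arm", "body": {
  "targets": [
    [0, 0, 0.5, 0, 0, 0, 5],
    [0, 0, 1, 0, 0, 0, 5],
    [0, 0, 1, 0, 0, 0, 5]
  ]
}}

```text
clock: 9.7
position: [0.5019, -0.2734, 0.0733]
ee_rot: [[0.055, 0.998, -0.0], [0.998, -0.055, -0.0], [-0.0, -0.0, -1.0]]
force: [0.1, 0.5, -1.2]
opening: 0.0103
finger_force: 48.9
```

{"method": "jog_arm", "body": {
  "targets": [
    [0, 0, 0.3, 0, 0, 0, 5],
    [0, 0, 0.6, 0, 0, 0, 5],
    [0, 0, 0.6, 0, 0, 0, 5]
  ]
}}

```text
clock: 10.0
position: [0.5019, -0.2734, 0.0728]
ee_rot: [[0.055, 0.998, -0.0], [0.998, -0.055, -0.0], [-0.0, -0.0, -1.0]]
force: [0.2, -0.1, -2.4]
opening: 0.0107
finger_force: 48.9
```

{"method": "jog_arm", "body": {
  "targets": [
    [0, 0, 0.3, 0, 0, 0, 5],
    [0, 0, 0.6, 0, 0, 0, 5],
    [0, 0, 0.6, 0, 0, 0, 5]
  ]
}}

```text
clock: 10.3
position: [0.5018, -0.2735, 0.0727]
ee_rot: [[0.055, 0.998, -0.0], [0.998, -0.055, -0.0], [-0.0, -0.0, -1.0]]
force: [-1.8, 0.7, 4.6]
opening: 0.0106
finger_force: 49.7
```

Contact felt (force went from -2 to +4.6 N). I'll release and back off upward.

{"method": "jog_arm", "body": {
  "targets": [
    [0, 0, 0, 0, 0, 0, 13],
    [0, 0, 0, 0, 0, 0, 16],
    [0, 0, 0, 0, 0, 0, 30],
    [0, 0, 0, 0, 0, 0, 50],
    [0, 0, 0, 0, 0, 0, 60],
    [0, 0, 0, 0, 0, 0, 60],
    [0, 0, -10, 0, 0, 0, 60],
    [0, 0, -30, 0, 0, 0, 60],
    [0, 0, -60, 0, 0, 0, 60],
    [0, 0, -95, 0, 0, 0, 60],
    [0, 0, -120, 0, 0, 0, 60],
    [0, 0, -120, 0, 0, 0, 60]
  ],
  "grip_force": 20
}}

```text
clock: 11.5
position: [0.5044, -0.2751, 0.1971]
ee_rot: [[0.055, 0.998, 0.007], [0.998, -0.055, -0.005], [-0.005, 0.007, -1.0]]
force: [1.3, -0.6, 0.2]
opening: 0.0598
finger_force: 0.0
```

```bash
python3 - <<'E'
from h import *
for c in ["wrist","scene"]:
    im=bot.get_image(c); cv2.imwrite(f"pics/f_{c}.png",im[0][:,:,::-1])
    for l in ["vial_grip","pot_grip","blade_grip"]:
        for r in bot.masks_of(c,l)[:1]:
            W,_,_=pts(c,r["region"],im); print(c,l,round(r["conf"],2),np.median(W,0).round(3),np.percentile(W[:,2],[2,50,98]).round(3))
a=cv2.imread("pics/f_wrist.png");b=cv2.imread("pics/f_scene.png")
cv2.imwrite("pics/f.png",np.hstack([cv2.resize(a,(400,300)),cv2.resize(b,(400,300))]))
E
```

```text
wrist blade_grip 0.55 [ 0.497 -0.264  0.039] [0.01  0.039 0.089]
scene vial_grip 0.78 [0.494 0.288 0.047] [0.009 0.047 0.097]
scene pot_grip 0.7 [0.539 0.158 0.047] [0.007 0.047 0.096]
scene blade_grip 0.6 [ 0.513 -0.26   0.045] [0.006 0.045 0.094]
```

View pics/f.png

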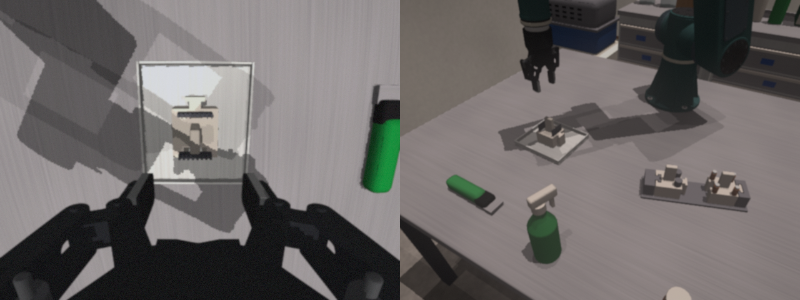

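The block stands upright near the middle of the tray (wrist view, 195,130), its top at about 0.044 m, so it is flat on the floor. The other two blocks are still seated and the gripper is clear.

```bash
python3 -c "
from cell import bot
print(bot.close_job())"
```

```text
the job is handed in; nothing more can be done
None
```

The blade block is upright and flat in the tray, the vial and pot blocks are still seated in the row, the gripper is clear, and the job is handed in at about 12 s of the 43 s allowed.

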